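# Sort the stray things into the wooden organisers

## Task

Four things have been left in a row along the front edge of the worktop, before the sink: two slim spice jars, an orange and a marker. Sort them into the three wooden organisers to the right: stand the jars upright in the spice rack, one in each bay, put the orange in the middle of the round fruit dish, and lay the marker flat and lengthwise in the long pen tray. Leave the honey jar, the food tub and the yoghurt pot near the organisers, and all that stands farther back, where they are.

Things in the scene. Friction and masses are not known exactly. Their poses are not given: they have to be found in the camera images.
- red_jar: Slim round spice jar with a red cap, 45 mm across, 106 mm tall, about 0.11 kg, loose, standing somewhere in the row along the worktop's front edge, before the sink or its right end (the like jars far back at the right are not meant). Origin: centre of its underside; z up.
- dark_jar: Slim round spice jar with a dark brown cap (green on top), 44 mm across, 105 mm tall, about 0.11 kg, loose, standing in the same row. Origin: centre of its underside; z up.
- orange: Orange (a mandarin), nearly round, 62 mm across, 60 mm tall, about 0.1 kg, loose, can roll, in the same row. Origin: centre of its underside as it lies at the start (30 mm below its middle; it turns with the orange).
- marker: White round marker pen with a red cap, lying in the same row, roughly across the robot's view (the like one at the far right is not meant); 135 mm long along its own y, 17 mm wide, 16 mm high, about 0.02 kg, loose. Origin: middle of its length, at its underside as it lies at the start (8 mm below its axis; it turns with the marker).
- spice_rack: Wooden open box with two square bays, fixed to the worktop; 74 mm along its x, 143 mm along its y, 32 mm high; walls and the divider 5 mm thick, floor 5 mm thick. The bays are 64 x 64 mm inside, their centres at y = +34.5 and -34.5 mm, x = 0. Origin: centre of its underside, on the worktop; z up.
- fruit_dish: Round shallow wooden dish, fixed to the worktop; 124 mm across at the rim, 18 mm high, flat floor 6 mm thick and about 98 mm across, wall 5 mm. Origin: centre of its underside; z up.
- pen_tray: Long low wooden tray, fixed to the worktop; 66 mm along its x, 166 mm along its y (lengthwise), 10 mm high; walls and floor 3 mm thick, so 60 x 160 mm inside and 7 mm deep. Origin: centre of its underside; z up.
- honey: Bystander: wide honey jar with a white lid, 64 mm across, 97 mm tall, loose, behind the organisers. Origin: centre of its underside.
- tub: Bystander: round food tub with a white lid, 109 mm across, 75 mm tall, loose, behind the organisers. Origin: centre of its underside.
- yoghurt: Bystander: white and blue yoghurt pot, 72 mm across, 72 mm tall, loose, at the right of the organisers. Origin: centre of its underside.
Not all that is in view belongs to the job. Leave any purple look-alike of the red_jar alone.

How it is judged:
At the end, for the whole second after the job is handed in: Jars upright (0.1 rad) on the rack floor, one per bay, within 13 mm of bay centre along each rack axis; orange on the dish floor, origin within 35 mm of dish centre; marker flat on the tray floor, inside its walls, lengthwise (0.3 rad). All at rest (x of red_jar in the frame of spice_rack between -0.013 and 0.013 m and y of red_jar in the frame of spice_rack between -0.048 and 0.048 m and z of each of red_jar, dark_jar in the frame of spice_rack below 0.01 m and angle between each of red_jar, dark_jar's own z axis and vertical below 0.1 rad and x of dark_jar in the frame of spice_rack between -0.013 and 0.013 m and y of dark_jar in the frame of spice_rack between -0.048 and 0.048 m and ((y of red_jar in the frame of spice_rack above 0.021 m and y of dark_jar in the frame of spice_rack below -0.021 m) or (y of red_jar in the frame of spice_rack below -0.021 m and y of dark_jar in the frame of spice_rack above 0.021 m)) and horizontal distance between orange and fruit_dish below 0.035 m and height (world z) of orange below 0.03 m and x of marker in the frame of pen_tray between -0.031 and 0.031 m and y of marker in the frame of pen_tray between -0.0135 and 0.0135 m and height (world z) of marker below 0.024 m and angle between marker's own y axis and vertical between 1.526 and 1.616 rad and angle between the y axis of marker and the y axis of pen_tray, either way round below 0.3 rad and linear speed of each of red_jar, dark_jar, orange, marker below 0.02 m/s); the robot touches nothing.
It fails at once if the honey jar is shifted by more than 30 mm or knocked over (distance of honey from where it was at the start of the episode above 0.03 m or angle between honey's own z axis and vertical above 0.4 rad).
It fails at once if the food tub is shifted by more than 30 mm or knocked over (distance of tub from where it was at the start of the episode above 0.03 m or angle between tub's own z axis and vertical above 0.4 rad).
It fails at once if the yoghurt pot is shifted by more than 30 mm or knocked over (distance of yoghurt from where it was at the start of the episode above 0.03 m or angle between yoghurt's own z axis and vertical above 0.4 rad).
It also fails if it takes over 112 s, if anything falls off the work surface, if the arm or the gripper's body presses on something with over 40 N, if the wrist force passes 120 N, or if a joint passes its speed limit or range.

## Robot

A 6-joint arm with a two-finger parallel gripper is mounted at the origin on a cart in front of the work surface, level with it; the furniture and walls round the work are solid. World frame = base frame: x ahead of the robot, y to its left, z up, the work surface at z = 0. Lengths are in m, angles in rad, forces in N, time in s.
With the tool pointing down it reaches from about 0.275 to 0.975 m from the base axis. Payload 8.4 kg.
Tool frame: the origin (TCP) lies on the centre line of the jaws, within the pads' length; the fingertips stand robot.tcp_to_tips ahead of it and the grasp point (between the pads) lies 3 mm ahead of it (robot.tcp_to_tips is the distance from the TCP to the fingertips, in m); z points along the fingers, y is the line along which they close (so a half turn about z gives the same grasp; the last joint's range is limited). The gripper opens to 92 mm and grips with 3 to 60 N. Pads are 20 mm wide; open, the fingers measure 128 mm over their backs; the gripper's body (75 mm by 189 mm) begins 69 mm behind the grasp point.
Start: joints at [-1.115, 0.353, 1.633, -0, 1.155, -0.002], TCP at [0.276, -0.561, 0.237] pointing down, gripper open.
Joint ranges: [-2.63, 2.63], [-0.92, 2.1], [0.06, 2.66], [-1.3, 4.44], [0, 2.69], [-3.02, 3.02]. Speed limits (rad/s): [2.22, 2.22, 2.79, 3.14, 3.14, 3.14].

## Interface

Orientations are given as a unit quaternion [x, y, z, w].
In Python, from station import robot, read_camera, order gives the robot as it stands.
- The arm moves only by the shell command python3 -m creep 'ROWS' [FORCE]. ROWS is JSON, one flat list of numbers, 5 for each row, row after row: the opening, from -1 (shut) to 1 (fully open), then the shift along the world's x, y, z in mm, then the turn about the world's z in degrees. In form: [claw, tx, ty, tz, twist, claw, tx, ty, tz, twist, ...]. A call has 1 to 5 rows; each row shifts and turns the commanded pose from where the row before left it; what a row does not reach is not made up. A row lasts 1/12 s, in which the tool goes at most 41.7 mm and 7.16 degrees, less where a joint would pass 70% of its speed; a pose out of reach is approached as far as the arm can. A call is refused whole if a number of a shift passes 41.7 or a number of a turn 7.16, either way. A call with a gripper value outside its range is refused whole. The fingers move at their own pace and stop on an object; FORCE is the grip in N (left out, the last holds). Time passes only in rows, so rows that do not move let the fingers close. It gives the time, the measured TCP pose, the force, the opening and the grip force at its end, in the units of the state.
- robot.get_state(): the state, without advancing time (a new reading comes with each control period).
- read_camera(name): name is "scene" or "top"; returns a dict with "pixels" (400x640x3 uint8, red, green, blue), "camera_matrix" (3x3 intrinsics, pixels), "position" and "orientation" of the camera in the world. Camera axes: x right, y down, z forward; pixel columns grow to the right and rows downward; lengths in m; the calibration is good to about 2 mm. A picture is of the moment at which its call begins. There is no depth.
- order.finish_job(): hands the job in; it is judged then, once.
The state is a dict: "time": time; "qpos": joint angles; "qvel": joint speeds; "joint_efforts": joint torques, N m; "tcp_pos": TCP position; "orientation": TCP orientation; "contact_force": force on the tool from outside, world axes, zero at the start; "wrist_torque": the same for the moment, N m; "opening": finger opening in m; "grasp_force": force on a finger pad.
Only numpy, scipy, OpenCV 4.12 (cv2) and the standard library are available. Lean on these libraries where they do the work, as an engineer would, in place of code of your own. Each camera call takes 0.05 s, during which the arm holds its last target. There are 200 camera calls.

## Working session

There is one attempt and no reset: what is moved stays moved. The work goes in short steps, Python scripts to look and compute and a shell command to move; the robot and the scene stay as the last step left them, time stands still between calls to the robot, and variables do not carry over. Pictures are saved under pics/ and viewed, at most 14 in all, crops included, and the job is handed in when it is done.

```bash
ls; mkdir -p pics; python3 - <<'E'
from station import robot, read_camera
import cv2
for n in("scene","top"):
    c=read_camera(n); cv2.imwrite(f"pics/{n}0.png",c["pixels"][:,:,::-1]); print(n,c["camera_matrix"],c["position"],c["orientation"])
s=robot.get_state(); print(s, robot.tcp_to_tips)
E
```

```text
pics
scene [[505.81417721   0.         322.17787257]
 [  0.         505.81417721 204.89824418]
 [  0.           0.           1.        ]] [-0.04269712  1.31016018  0.71145455] [-0.18735834  0.81897866 -0.52943037  0.11778916]
top [[427.90596008   0.         320.6119245 ]
 [  0.         427.90596008 196.00606994]
 [  0.           0.           1.        ]] [ 0.39979598 -0.00402427  1.43975028] [ 0.71003294 -0.70126517  0.0469792  -0.04328222]
{'time': 0.1, 'qpos': array([-1.11535847e+00,  3.53605246e-01,  1.63401870e+00, -3.05138425e-05,
        1.15521416e+00, -2.39485543e-03]), 'qvel': array([ 2.40684342e-04, -2.19961651e-03, -1.45826919e-03,  7.13756593e-05,
       -1.66674371e-04,  1.70584922e-03]), 'joint_efforts': array([ 4.52283566e-04, -5.94905698e+01, -3.34931266e+01,  6.99846307e-02,
        1.84842793e-02, -1.76928535e-05]), 'tcp_pos': array([ 0.27607038, -0.56027376,  0.23593987]), 'orientation': array([ 9.73911281e-01,  2.26928244e-01, -1.53455074e-04, -6.03681614e-04]), 'contact_force': array([-0.14091979,  0.04663231, -0.09653617]), 'wrist_torque': array([-0.05620501,  0.02490103, -0.02586409]), 'grasp_force': 0.0, 'opening': 0.09201139321127946} 0.022
```

View pics/scene0.png

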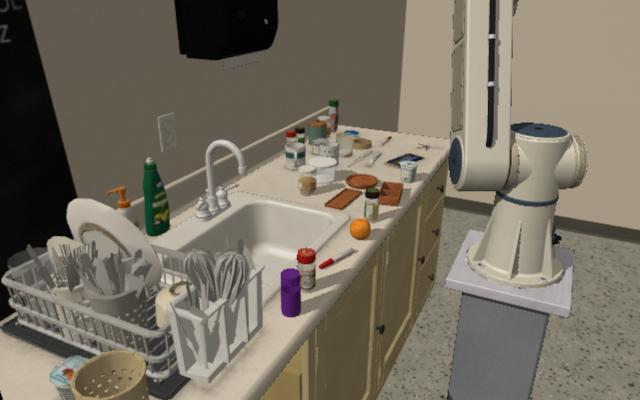

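View pics/top0.png

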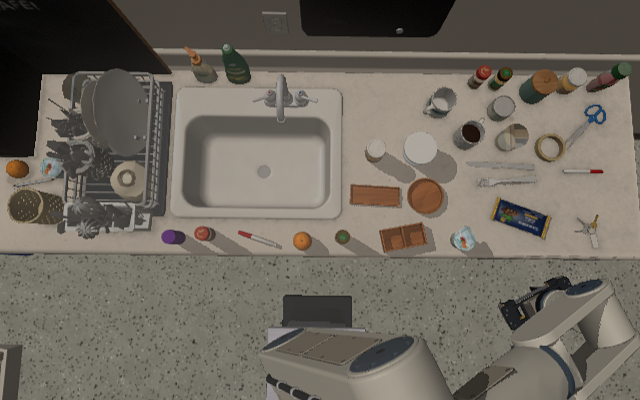

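Red jar is at top-view (203,233), marker (240–278,238), orange (302,240) and dark jar (342,237). The purple decoy is at (173,237). The rack is at (403,237), dish (425,196) and tray (375,195). Honey is at (375,150), tub (420,148) and yoghurt (462,238). Next I'll zoom in and measure.

```bash
cat > h.py <<'E'
import numpy as np, cv2
from scipy.spatial.transform import Rotation as R
from station import robot, read_camera
class Cam:
    def __init__(s,n):
        c=read_camera(n); s.im=c["pixels"]; s.K=c["camera_matrix"]; s.p=np.array(c["position"]); s.R=R.from_quat(c["orientation"]).as_matrix()
        s.hsv=cv2.cvtColor(s.im,cv2.COLOR_RGB2HSV)
    def ray(s,uv): return s.R@np.linalg.solve(s.K,[uv[0],uv[1],1.])
    def plane(s,uv,z): d=s.ray(uv); return s.p+d*(z-s.p[2])/d[2]
    def proj(s,P): q=s.K@(s.R.T@(np.array(P)-s.p)); return q[:2]/q[2]
    def mask(s,lo,hi,box):
        m=cv2.inRange(s.hsv,np.array(lo),np.array(hi))
        if lo[0]==0 and hi[0]<13: m|=cv2.inRange(s.hsv,np.array([170,*lo[1:]]),np.array([180,*hi[1:]]))
        k=np.zeros_like(m); x0,y0,x1,y1=box; k[y0:y1,x0:x1]=m[y0:y1,x0:x1]
        cs,_=cv2.findContours(k,cv2.RETR_EXTERNAL,cv2.CHAIN_APPROX_NONE)
        return max(cs,key=cv2.contourArea) if cs else None
def tri(a,ua,b,ub):
    da,db=a.ray(ua),b.ray(ub); t=np.linalg.lstsq(np.c_[da,-db],b.p-a.p,rcond=None)[0]
    P,Q=a.p+da*t[0],b.p+db*t[1]; return (P+Q)/2,np.linalg.norm(P-Q)
E
python3 - <<'E'
from h import *
T,S=Cam("top"),Cam("scene")
def cr(im,x0,y0,x1,y1,k): return cv2.resize(im[y0:y1,x0:x1],None,fx=k,fy=k,interpolation=cv2.INTER_CUBIC)[:,:,::-1]
cv2.imwrite("pics/t1.png",np.vstack([cr(T.im,150,210,350,260,4),cr(T.im,340,130,490,260,4)[:,:600] if 0 else cv2.copyMakeBorder(cr(T.im,340,170,490,260,4),0,0,0,200,0)]))
cv2.imwrite("pics/s1.png",cr(S.im,280,150,440,270,5)[:600,:800])
E
```

```text
(no output)
```

View pics/t1.png

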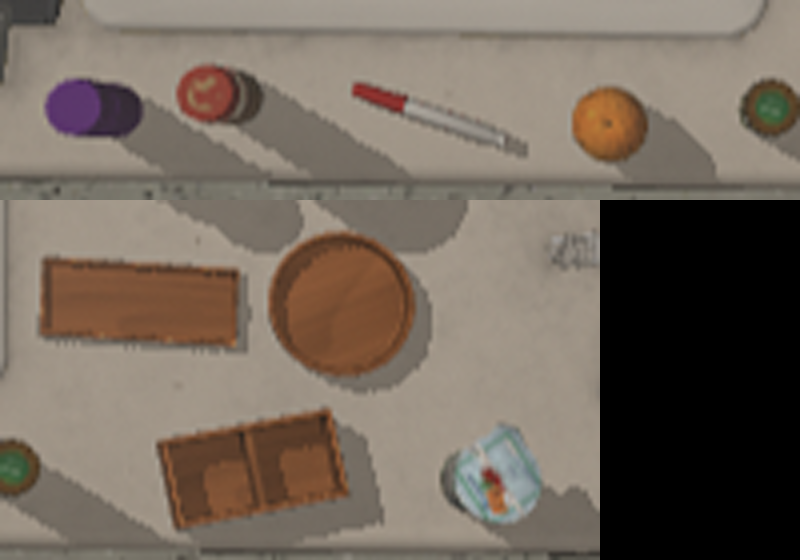

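View pics/s1.png

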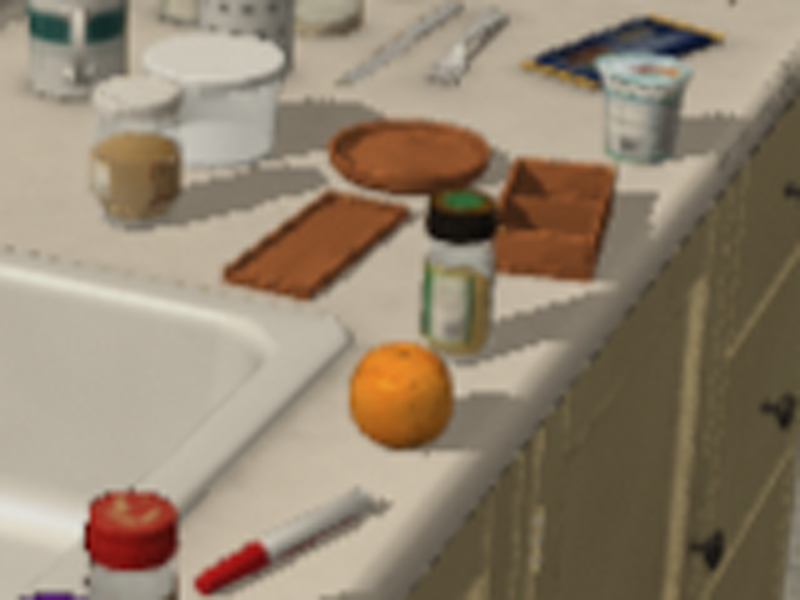

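The crops show everything unobstructed apart from the dark jar overlapping the rack's left edge in the scene view. In the top view the marker runs from about (238,232) to (281.5,247.5). Now I'll refine with masks and triangulate.

```bash
cat > meas.py <<'E'
from h import *
np.set_printoptions(precision=4,suppress=True)
T,S=Cam("top"),Cam("scene")
def C(c): (x,y),r=cv2.minEnclosingCircle(c); return np.array([x,y]),r
def mid(c): x,y,w,h=cv2.boundingRect(c); return np.array([x+w/2-.5,y+h/2-.5]),(x,y,w,h)
# orange
o=mid(T.mask([8,150,90],[20,255,255],(290,225,318,256))); os=mid(S.mask([8,150,90],[20,255,255],(340,210,380,245)))
print("orange",o,os,tri(T,o[0],S,os[0]))
r=mid(T.mask([0,90,60],[8,255,255],(190,222,214,246))); rs=mid(S.mask([0,110,60],[8,255,255],(290,240,322,268)))
print("redcap",r,rs,tri(T,[201.5,233.5],S,[306.8,251.6]),T.plane(r[0],.106))
g=mid(T.mask([40,60,30],[85,255,255],(330,225,356,250))); gs=mid(S.mask([40,60,30],[85,255,255],(360,183,384,198)))
print("dark",g,gs,tri(T,g[0],S,gs[0]),T.plane(g[0],.105))
# marker ends
for a,b in(((238.2,232.3),(320,266)),((281.5,247.5),(357,251))): print("mark",tri(T,a,S,b),T.plane(a,.008))
# organisers
for n,box,z in(("tray",(345,178,403,215),.010),("dish",(404,174,448,218),.018),("rack",(374,217,432,256),.032)):
    c=T.mask([3,90,40],[16,255,255],box); q=cv2.minAreaRect(c); P=np.array([T.plane(p,z)[:2] for p in cv2.boxPoints(q)])
    print(n,q,P.mean(0),"sides",np.linalg.norm(np.diff(P,axis=0),axis=1),"dirs",np.degrees(np.arctan2(*np.diff(P,axis=0)[:,::-1].T)))
print("corner heights")
for n,a,b in(("trayNearL",(350.3,184.7),(325.2,204.6)),("trayR-far",(400,187),(361.4,192.2)),("rackFarR",(422,222.7),(402.5,183.5)),("rackNearLbot",(385,251.5),(398.4,205)),("dish",(425.5,196.2),(361.8,181))):
    print(n,tri(T,a,S,b))
for n,uv,z in(("honey",(375.5,148.5),.097),("tub",(420.5,148.5),.075),("yog",(465,236),.072)): print(n,T.plane(uv,z))
E
python3 meas.py
```

```text
orange (array([300.5, 240.5]), (293, 232, 16, 18)) (array([359.5, 229. ]), (350, 219, 20, 21)) (array([0.4324, 0.0536, 0.029 ]), np.float64(0.0014335128395903376))
redcap (array([201.5, 232.5]), (194, 226, 16, 14)) (array([305.5, 255.5]), (297, 248, 18, 16)) (array([0.4496, 0.359 , 0.1034]), np.float64(0.0008184084943980493)) [0.4522 0.3583 0.106 ]
dark (array([342.5, 236.5]), (339, 233, 8, 8)) (array([372. , 189.5]), (369, 188, 7, 4)) (array([ 0.4454, -0.0796,  0.1038]), np.float64(0.00021201818950269442)) [ 0.4453 -0.0795  0.105 ]
mark (array([0.4592, 0.2632, 0.0082]), np.float64(0.002166489722448838)) [0.4582 0.2628 0.008 ]
mark (array([ 0.4108,  0.119 , -0.0072]), np.float64(0.002095902639896305)) [0.4097 0.1174 0.008 ]
tray ((374.2218933105469, 195.08921813964844), (49.091739654541016, 19.146684646606445), 3.468229293823242) [ 0.589  -0.1911] sides [0.0652 0.166  0.0652] dirs [ -3.2435 -92.7659 175.9191]
dish ((425.0000305175781, 195.49998474121094), (36.06244659423828, 34.64822769165039), 45.0) [ 0.589  -0.3606] sides [0.1192 0.1201 0.1183] dirs [ -44.7517 -135.6042  134.8029]
rack ((402.8414001464844, 236.79212951660156), (22.547008514404297, 44.673011779785156), 79.2156982421875) [ 0.4493 -0.2818] sides [0.1478 0.0735 0.1469] dirs [ -78.5733 -170.2065  101.3384]
corner heights
trayNearL (array([ 0.6231, -0.1112,  0.0038]), np.float64(0.002492494530620389))
trayR-far (array([ 0.5919, -0.2911, -0.0086]), np.float64(0.05968461992551899))
rackFarR (array([ 0.4634, -0.3569,  0.0236]), np.float64(0.06944140979266081))
rackNearLbot (array([ 0.4002, -0.228 , -0.0006]), np.float64(0.001068482548504879))
dish (array([ 0.5881, -0.3652,  0.006 ]), np.float64(0.0003742450764585723))
honey [ 0.7284 -0.1845  0.097 ]
tub [ 0.7358 -0.3345  0.075 ]
yog [ 0.4528 -0.4724  0.072 ]
```

```bash
python3 -m creep '[1,14,40,0,6.2,1,14,40,0,6.2,1,14,40,0,6.2,1,14,40,0,6.2,1,14,40,0,6.2]' 20; python3 -m creep '[1,14,40,0,6.2,1,14,40,0,6.2,1,14,40,0,6.2,1,14,40,0,6.2,1,14,40,0,6.2]'; python3 -m creep '[1,14,40,0,6.2,1,14,40,0,6.2,1,0,0,0,0,1,0,0,0,0]'; cat > st.py <<'E'
from station import robot
import numpy as np
from scipy.spatial.transform import Rotation as R
s=robot.get_state(); y=R.from_quat(s["orientation"]).as_matrix()
print("t",round(s["time"],2),"tcp mm",np.round(s["tcp_pos"]*1000,1),"yaw",round(np.degrees(np.arctan2(y[1,1],y[0,1])),1),"open",round(s["opening"]*1000,1),"grip",round(s["grasp_force"],1),"F",np.round(s["contact_force"],1))
E
python3 st.py
```

```text
time: 0.72
tcp_pos: [0.3451, -0.3622, 0.2365]
orientation: [0.877, 0.481, 0.0, 0.0]
contact_force: [0.7, 0.2, 0.4]
opening: 0.0922
grasp_force: 0.0
time: 1.13
tcp_pos: [0.4141, -0.1655, 0.2369]
orientation: [0.716, 0.698, 0.0, 0.0]
contact_force: [0.5, -0.2, -0.6]
opening: 0.0922
grasp_force: 0.0
time: 1.47
tcp_pos: [0.442, -0.0867, 0.2367]
orientation: [0.637, 0.771, 0.0, 0.0]
contact_force: [-1.4, 0.6, 0.4]
opening: 0.0917
grasp_force: 0.0
t 1.47 tcp mm [442.  -86.7 236.7] yaw 10.9 open 91.7 grip 0.0 F [-1.4  0.6  0.4]
```

```bash
python3 -m creep '[1,3,7,-40,0,1,0,0,-40,0,1,0,0,-40,0,1,0,0,-30,0,1,0,0,-12,0]'>/dev/null; python3 -m creep '[1,0,0,0,0,-1,0,0,0,0,-1,0,0,0,0,-1,0,0,0,0,-1,0,0,0,0]' 20; python3 -m creep '[-1,0,0,0,0,-1,0,0,0,0,-1,0,0,0,0]'; python3 st.py
```

```text
time: 2.3
tcp_pos: [0.4453, -0.0822, 0.0758]
orientation: [0.639, 0.769, 0.001, 0.001]
contact_force: [-0.5, -0.3, -0.6]
opening: 0.0673
grasp_force: 0.0
time: 2.55
tcp_pos: [0.4447, -0.0817, 0.075]
orientation: [0.639, 0.77, 0.0, 0.0]
contact_force: [0.6, -0.4, 0.1]
opening: 0.0473
grasp_force: 0.0
t 2.55 tcp mm [444.7 -81.7  75. ] yaw 10.6 open 47.3 grip 0.0 F [ 0.6 -0.4  0.1]
```

```bash
python3 -m creep '[-1,0,0,0,0,-1,0,0,0,0,-1,0,0,0,0,-1,0,0,0,0]' >/dev/null; python3 st.py; python3 -m creep '[-1,0,0,20,0,-1,0,0,30,0,-1,0,0,30,0,-1,0,0,20,0,-1,0,0,0,0]'>/dev/null; python3 st.py
```

```text
t 2.88 tcp mm [444.7 -81.7  74.8] yaw 10.6 open 43.6 grip 20.0 F [ 0.2 -0.4  5.7]
t 3.3 tcp mm [446.5 -82.1 178. ] yaw 10.6 open 43.6 grip 20.0 F [ 1.2 -0.2 -0.6]
```

```bash
python3 -m creep '[-1,1,-15,0,0,-1,1,-28,0,0,-1,1,-30,0,0,-1,1,-30,0,0,-1,1,-30,0,0]'>/dev/null;python3 -m creep '[-1,1,-30,0,0,-1,1,-30,0,0,-1,1,-25,0,0,-1,1,-18,0,0,-1,0,0,0,0]'>/dev/null;python3 -m creep '[-1,0,0,0,0,-1,0,0,0,0]'>/dev/null; python3 st.py
python3 - <<'E'
from h import *
T,S=Cam("top"),Cam("scene")
f=lambda im,x0,y0,x1,y1,k: cv2.resize(im[y0:y1,x0:x1],None,fx=k,fy=k,interpolation=cv2.INTER_CUBIC)[:,:,::-1]
cv2.imwrite("pics/p2.png",np.hstack([f(T.im,360,180,460,280,4),f(S.im,340,130,440,230,4)]))
E
```

```text
t 4.3 tcp mm [ 452.7 -316.7  173.4] yaw 10.6 open 43.8 grip 20.0 F [ 0.3  0.4 -1.6]
```

View pics/p2.png

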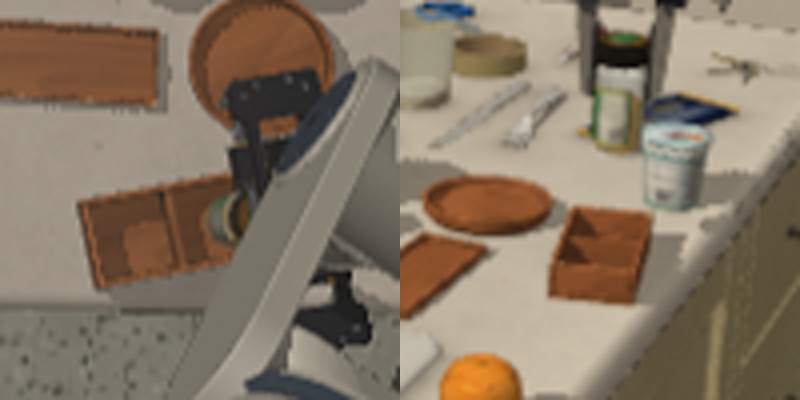

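The jar is held upright above the right-hand bay and the yoghurt pot is clear. Lowering now.

```bash
python3 -m creep '[-1,3,0,-20,0,-1,0,0,-25,0,-1,0,0,-25,0,-1,0,0,-12,0,-1,0,0,-6,0]'>/dev/null;python3 -m creep '[-1,0,0,-3,0,-1,0,0,0,0,-1,0,0,0,0]'>/dev/null; python3 st.py
```

```text
t 5.07 tcp mm [ 457.  -318.    84.5] yaw 10.6 open 43.7 grip 20.0 F [ 0.6 -0.3 -0.9]
```

```bash
python3 -m creep '[-1,0,0,-3,0,-1,0,0,-1,0,-1,0,0,0,0,-1,0,0,0,0]'>/dev/null; python3 st.py
```

```text
t 5.4 tcp mm [ 456.6 -317.9   79.9] yaw 10.6 open 43.5 grip 20.0 F [-0.2  0.1 -0.5]
```

```bash
python3 -m creep '[0.2,0,0,0,0,0.2,0,0,0,0,0.6,0,0,0,0,0.6,0,0,0,0,0.6,0,0,0,0]'>/dev/null; python3 st.py; python3 -m creep '[0.6,0,0,20,0,0.6,0,0,40,0,0.6,0,0,40,0,0.6,0,40,40,0,1,0,40,20,0]'>/dev/null; python3 -m creep '[1,0,40,0,0,1,0,40,0,0,1,0,40,0,0,1,0,40,0,0,1,0,40,0,0]'>/dev/null; python3 -m creep '[1,0,40,0,0,1,0,40,0,0,1,0,40,0,0,1,0,40,0,0,1,0,40,0,0]'>/dev/null; python3 -m creep '[1,0,40,0,0,1,0,40,0,0,1,0,40,0,0,1,0,40,0,0,1,0,30,0,0]'>/dev/null; python3 -m creep '[1,0,0,0,0,1,0,0,0,0]'>/dev/null; python3 st.py
python3 - <<'E'
from h import *
T,S=Cam("top"),Cam("scene")
f=lambda im,x0,y0,x1,y1,k: cv2.resize(im[y0:y1,x0:x1],None,fx=k,fy=k,interpolation=cv2.INTER_CUBIC)[:,:,::-1]
cv2.imwrite("pics/p3.png",np.hstack([f(T.im,360,180,460,280,4),f(S.im,340,130,440,230,4)]))
E
```

```text
t 5.82 tcp mm [ 456.5 -317.8   79.6] yaw 10.6 open 72.5 grip 0.0 F [ 0.  -0.6 -0.5]
t 7.65 tcp mm [455.9 340.2 227.3] yaw 10.8 open 91.6 grip 0.0 F [ 0.2 -0.9  0.1]
```

View pics/p3.png

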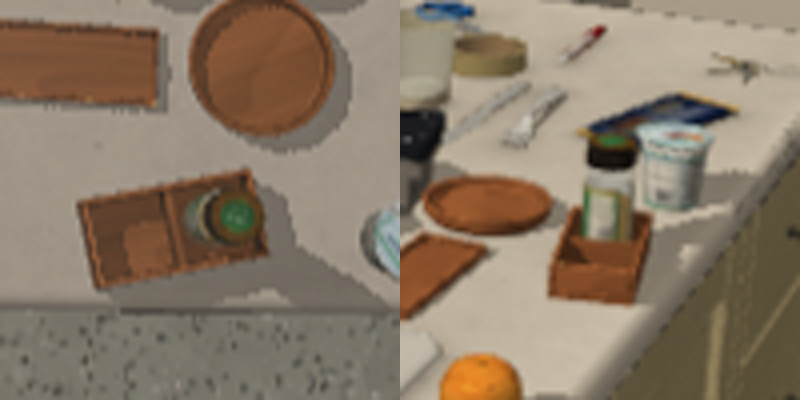

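The dark jar stands in the right bay, with its cap at about (419,234) in the top view. Next is the red jar.

```bash
python3 - <<'E'
from h import *
T=Cam("top");print(T.plane((419.1,234.1),.11), T.proj((.4565,-.316,.11)))
E
python3 -m creep '[1,-5,18,-20,0,1,0,0,-40,0,1,0,0,-40,0,1,0,0,-30,0,1,0,0,-16,0]'>/dev/null; python3 -m creep '[1,0,0,-6,0,-1,0,0,0,0,-1,0,0,0,0,-1,0,0,0,0,-1,0,0,0,0]' 20 >/dev/null; python3 -m creep '[-1,0,0,0,0,-1,0,0,0,0,-1,0,0,0,0,-1,0,0,0,0,-1,0,0,0,0]'>/dev/null;python3 -m creep '[-1,0,0,0,0,-1,0,0,0,0,-1,0,0,0,0]'>/dev/null; python3 st.py
```

```text
[ 0.4554094  -0.31688458  0.11      ] [418.80910545 233.74384966]
t 9.3 tcp mm [451.6 357.2  76. ] yaw 10.6 open 44.1 grip 20.0 F [-0.5 -0.5  5.7]
```

```bash
python3 -m creep '[-1,0,0,20,0,-1,0,0,30,0,-1,0,0,30,0,-1,0,0,30,0,-1,0,-15,0,0]'>/dev/null; python3 st.py; python3 -m creep '[-1,0,-30,0,0,-1,0,-35,0,0,-1,0,-35,0,0,-1,0,-35,0,0,-1,0,-35,0,0]'>/dev/null; python3 -m creep '[-1,0,-35,0,0,-1,0,-35,0,0,-1,0,-35,0,0,-1,0,-35,0,0,-1,0,-35,0,0]'>/dev/null; python3 -m creep '[-1,-2,-35,0,0,-1,-2,-35,0,0,-1,-2,-35,0,0,-1,-2,-35,0,0,-1,0,-35,0,0]'>/dev/null;python3 -m creep '[-1,0,-35,0,0,-1,0,-25,0,0,-1,0,-10,0,0,-1,0,0,0,0,-1,0,0,0,0]'>/dev/null;  python3 st.py
```

```text
t 9.72 tcp mm [454.1 345.4 191.2] yaw 10.7 open 44.2 grip 20.0 F [ 1.1  1.1 -0.5]
t 11.38 tcp mm [ 442.7 -247.4  185. ] yaw 10.6 open 44.2 grip 20.0 F [-0.6  1.2 -0.9]
```

```bash
python3 -m creep '[-1,0,-1,-25,0,-1,0,0,-30,0,-1,0,0,-25,0,-1,0,0,-14,0,-1,0,0,-6,0]'>/dev/null;python3 -m creep '[-1,0,0,-3,0,-1,0,0,0,0,-1,0,0,0,0,-1,0,0,0,0]'>/dev/null; python3 st.py
```

```text
t 12.13 tcp mm [ 444.2 -249.1   83.7] yaw 10.6 open 44.0 grip 20.0 F [ 0.7 -0.1 -0.9]
```

```bash
python3 -m creep '[-1,0,0,-2,0,-1,0,0,0,0,-1,0,0,0,0,-1,0,0,0,0]'>/dev/null;python3 st.py; python3 -m creep '[0.2,0,0,0,0,0.2,0,0,0,0,0.6,0,0,0,0,0.6,0,0,0,0,0.6,0,0,0,0]'>/dev/null; python3 st.py; python3 -m creep '[0.6,0,0,20,0,0.6,0,0,40,0,0.6,0,0,40,0,0.6,0,40,40,0,1,0,40,10,0]'>/dev/null; python3 -m creep '[1,0,40,0,0,1,0,40,0,0,1,0,40,0,0,1,0,40,0,0,1,0,0,0,0]'>/dev/null; python3 -m creep '[1,0,0,0,0,1,0,0,0,0]'>/dev/null; python3 st.py
python3 - <<'E'
from h import *
np.set_printoptions(precision=4,suppress=True)
T,S=Cam("top"),Cam("scene")
f=lambda im,x0,y0,x1,y1,k: cv2.resize(im[y0:y1,x0:x1],None,fx=k,fy=k,interpolation=cv2.INTER_CUBIC)[:,:,::-1]
cv2.imwrite("pics/p4.png",np.vstack([np.hstack([f(T.im,360,180,460,250,4),f(S.im,350,150,450,220,4)]),np.hstack([f(T.im,225,200,325,270,4),f(S.im,300,210,400,280,4)])]))
E
```

```text
t 12.47 tcp mm [ 443.7 -249.2   81.1] yaw 10.6 open 44.1 grip 20.0 F [-0.1  0.9  1.9]
t 12.88 tcp mm [ 443.4 -249.    80.7] yaw 10.6 open 72.3 grip 0.0 F [ 0.2 -0.2  0.1]
t 13.88 tcp mm [443.4 -19.5 220.2] yaw 10.7 open 91.9 grip 0.0 F [-0.4  0.3  0.4]
```

View pics/p4.png

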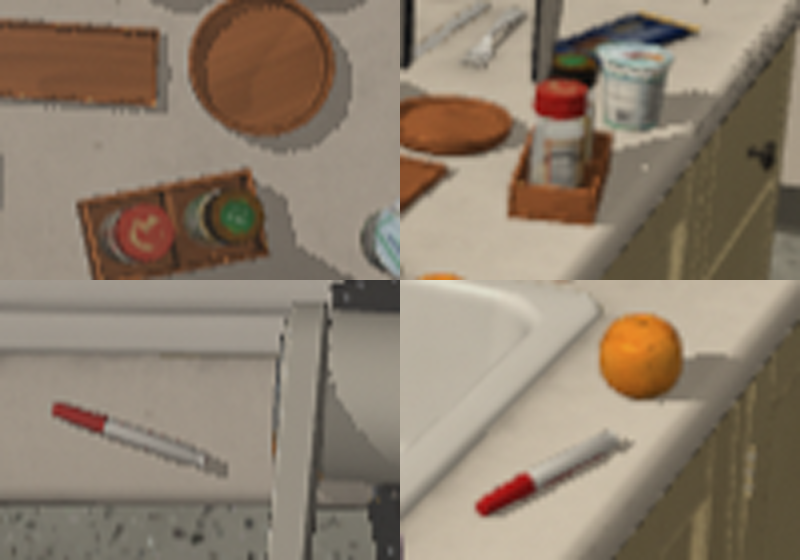

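Both jars stand upright in separate bays. The marker lies at about (238,232)–(277,246) in the top view, and the grey stub past its end is shadow. I'll compute the remaining targets.

```bash
python3 - <<'E'
from h import *
np.set_printoptions(precision=4,suppress=True)
T,S=Cam("top"),Cam("scene")
f=lambda x,y:(225+x/4-.4,200+(y-280)/4-.4); g=lambda x,y:(300+(x-400)/4-.4,210+(y-280)/4-.4)
print("red",T.plane((395.6,238.1),.11))
a,b=f(53,408),f(210,464); print("marker",T.plane(a,.008),T.plane(b,.008),tri(T,a,S,g(478,508)),tri(T,b,S,g(615,437)))
c=g(641,355); print("orange",tri(T,(302.1,240.6),S,c),T.plane((302.1,240.6),.03),S.plane(c,.03))
E
```

```text
red [ 0.4422 -0.2438  0.11  ]
marker [0.4606 0.2641 0.008 ] [0.4158 0.1321 0.008 ] (array([0.4614, 0.2647, 0.0066]), np.float64(0.001739919937886896)) (array([0.4168, 0.1328, 0.0052]), np.float64(0.0021718961619231992))
orange (array([0.4327, 0.0486, 0.0287]), np.float64(0.0003029946541428546)) [0.4328 0.0486 0.03  ] [0.4317 0.0508 0.03  ]
```

```bash
python3 -m creep '[1,-11,40,0,0,1,0,28,-30,0,1,0,0,-40,0,1,0,0,-40,0,1,0,0,-35,0]'>/dev/null; python3 -m creep '[1,0,0,-25,0,1,0,0,-13,0,1,0,0,0,0,1,0,0,0,0]' 12 >/dev/null; python3 st.py; python3 -m creep '[-1,0,0,0,0,-1,0,0,0,0,-1,0,0,0,0,-1,0,0,0,0,-1,0,0,0,0]'>/dev/null; python3 -m creep '[-1,0,0,0,0,-1,0,0,0,0,-1,0,0,0,0]'>/dev/null; python3 st.py
```

```text
t 14.83 tcp mm [432.2  47.7  36.7] yaw 10.5 open 91.9 grip 0.0 F [-0.2  0.5  1.1]
t 15.5 tcp mm [432.7  48.5  37.7] yaw 10.6 open 58.1 grip 12.0 F [-1.6 -1.3  7.8]
```

```bash
python3 -m creep '[-1,0,0,15,0,-1,0,0,30,0,-1,0,0,35,0,-1,0,0,35,0,-1,5,-12,15,0]'>/dev/null; python3 st.py; python3 -m creep '[-1,10,-25,0,0,-1,11,-28,0,0,-1,11,-28,0,0,-1,11,-28,0,0,-1,11,-28,0,0]'>/dev/null; python3 -m creep '[-1,11,-28,0,0,-1,11,-28,0,0,-1,11,-28,0,0,-1,11,-28,0,0,-1,11,-28,0,0]'>/dev/null;  python3 -m creep '[-1,11,-28,0,0,-1,11,-28,0,0,-1,10,-28,0,0,-1,8,-20,0,0,-1,4,-19,0,0]'>/dev/null;python3 -m creep '[-1,0,0,0,0,-1,0,0,0,0,-1,0,0,0,0]'>/dev/null;  python3 st.py
python3 - <<'E'
from h import *
T,S=Cam("top"),Cam("scene")
f=lambda im,x0,y0,x1,y1,k: cv2.resize(im[y0:y1,x0:x1],None,fx=k,fy=k,interpolation=cv2.INTER_CUBIC)[:,:,::-1]
cv2.imwrite("pics/p5.png",np.hstack([f(T.im,360,150,460,250,4),f(S.im,310,120,410,220,4)]))
E
```

```text
t 15.92 tcp mm [438.2  37.5 170.9] yaw 10.7 open 58.1 grip 12.0 F [ 1.1  0.5 -1.4]
t 17.42 tcp mm [ 589.9 -362.7  166.7] yaw 10.6 open 58.1 grip 12.0 F [-0.3  0.6 -1.5]
```

View pics/p5.png

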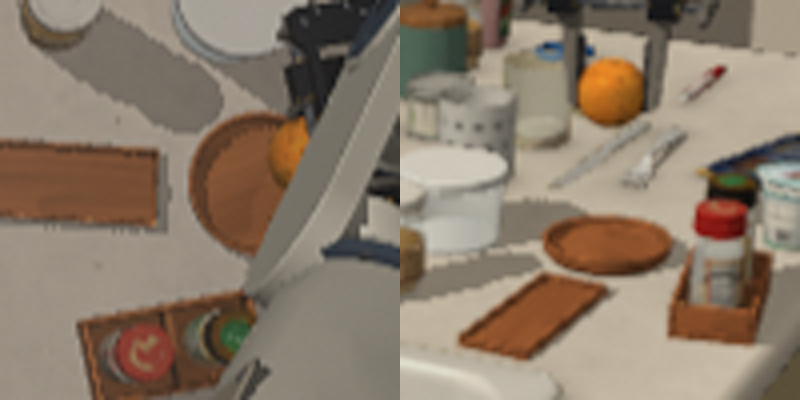

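The orange is held over the dish. Lowering.

```bash
python3 -m creep '[-1,0,0,-25,0,-1,0,0,-35,0,-1,0,0,-35,0,-1,0,0,-16,0,-1,0,0,-6,0]'>/dev/null;python3 -m creep '[-1,0,0,-3,0,-1,0,0,0,0,-1,0,0,0,0,-1,0,0,0,0]'>/dev/null; python3 st.py
```

```text
t 18.27 tcp mm [ 591.5 -364.    49. ] yaw 10.6 open 58.0 grip 12.0 F [-0.4  1.  -2.1]
```

```bash
python3 -m creep '[-1,0,0,-2,0,-1,0,0,-1,0,-1,0,0,0,0,-1,0,0,0,0]'>/dev/null;python3 st.py; python3 -m creep '[-0.1,0,0,-1,0,0.35,0,0,0,0,0.5,0,0,0,0,0.6,0,0,0,0,0.7,0,0,0,0]'>/dev/null; python3 st.py;python3 -m creep '[0.8,0,0,0,0,0.8,0,0,0,0,0.8,0,0,0,0]'>/dev/null; python3 st.py
```

```text
t 18.6 tcp mm [ 590.4 -363.6   44.3] yaw 10.6 open 58.3 grip 12.0 F [ 0.5 -0.5 -0.3]
t 19.02 tcp mm [ 590.4 -363.5   43.1] yaw 10.6 open 77.5 grip 0.0 F [ 0.   0.  -0.2]
t 19.27 tcp mm [ 590.4 -363.6   43.1] yaw 10.6 open 82.7 grip 0.0 F [ 0.3 -0.5  1. ]
```

```bash
python3 -m creep '[0.8,0,0,20,0,0.8,0,0,35,0,0.8,0,0,40,0,0.3,0,0,40,0,0.3,-10,37,0,-5.9]'>/dev/null; python3 -m creep '[0.3,-10,37,0,-5.9,0.3,-10,37,0,-5.9,0.3,-10,37,0,-5.9,0.3,-10,37,0,-5.9,0.3,-10,37,0,0]'>/dev/null;  python3 -m creep '[0.3,-10,37,0,0,0.3,-10,37,0,0,0.3,-10,37,0,0,0.3,-10,37,0,0,0.3,-10,37,0,0]'>/dev/null;  python3 -m creep '[0.3,-10,37,0,0,0.3,-10,37,0,0,0.3,-12,37,0,0,0.3,-10,37,0,0,0.3,0,0,0,0]'>/dev/null; python3 -m creep '[0.3,0,0,0,0,0.3,0,0,0,0]'>/dev/null; python3 st.py
python3 - <<'E'
from h import *
np.set_printoptions(precision=4,suppress=True)
T,S=Cam("top"),Cam("scene")
f=lambda im,x0,y0,x1,y1,k: cv2.resize(im[y0:y1,x0:x1],None,fx=k,fy=k,interpolation=cv2.INTER_CUBIC)[:,:,::-1]
cv2.imwrite("pics/p6.png",np.vstack([np.hstack([f(T.im,360,150,460,250,4),f(S.im,310,120,410,220,4)]),np.hstack([f(T.im,225,220,325,270,4),f(S.im,300,230,400,280,4)])]))
E
```

```text
t 21.1 tcp mm [438.4 191.3 178.2] yaw -18.8 open 59.8 grip 0.0 F [-0.   0.5 -0.3]
```

View pics/p6.png

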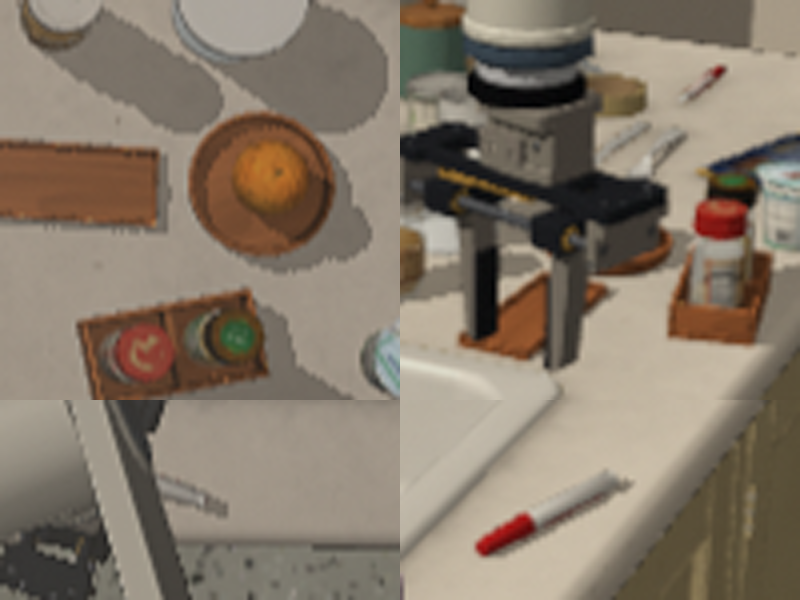

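The orange sits in the dish and the marker hasn't moved. Going down on the marker.

```bash
python3 -m creep '[-0.2,0,7,-25,0,-0.2,0,0,-35,0,-0.2,0,0,-35,0,-0.2,0,0,-30,0,-0.2,0,0,-15,0]' 10 >/dev/null; python3 -m creep '[-0.2,0,0,-8,0,-0.2,0,0,0,0,-0.2,0,0,0,0,-0.2,0,0,0,0]' >/dev/null; python3 st.py
```

```text
t 21.95 tcp mm [439.5 198.4  31.2] yaw -18.9 open 37.1 grip 0.0 F [ 0.3 -0.1 -0.5]
```

```bash
python3 -m creep '[-0.2,0,0,-4,0,-0.2,0,0,-1,0,-0.2,0,0,0,0,-0.2,0,0,0,0]' >/dev/null; python3 st.py;  python3 -m creep '[-1,0,0,0,0,-1,0,0,0,0,-1,0,0,0,0,-1,0,0,0,0,-1,0,0,0,0]'>/dev/null; python3 -m creep '[-1,0,0,0,0]'>/dev/null; python3 st.py
```

```text
t 22.28 tcp mm [438.5 198.6  25.5] yaw -18.9 open 37.1 grip 0.0 F [ 0.4 -0.2 -1.2]
t 22.78 tcp mm [438.5 198.5  25.2] yaw -18.9 open 15.1 grip 10.0 F [-0.2  0.   2.1]
```

```bash
python3 -m creep '[-1,0,0,15,0,-1,0,0,30,0,-1,0,0,35,0,-1,0,0,35,0,-1,5,-15,10,0]'>/dev/null; python3 -m creep '[-1,11,-30,0,0,-1,12,-30,0,2,-1,12,-30,0,2,-1,12,-30,0,2,-1,12,-30,0,2]'>/dev/null; python3 -m creep '[-1,12,-30,0,2,-1,12,-30,0,2,-1,12,-30,0,2,-1,12,-30,0,2,-1,12,-30,0,0]'>/dev/null;  python3 -m creep '[-1,12,-30,0,0,-1,12,-30,0,0,-1,9,-28,0,0,-1,5,-17,0,0,-1,0,0,0,0]'>/dev/null;python3 -m creep '[-1,0,0,0,0,-1,0,0,0,0,-1,0,0,0,0]'>/dev/null;  python3 st.py
python3 - <<'E'
from h import *
T,S=Cam("top"),Cam("scene")
f=lambda im,x0,y0,x1,y1,k: cv2.resize(im[y0:y1,x0:x1],None,fx=k,fy=k,interpolation=cv2.INTER_CUBIC)[:,:,::-1]
cv2.imwrite("pics/p7.png",np.hstack([f(T.im,330,150,430,250,4),f(S.im,300,120,400,220,4)]))
E
```

```text
t 24.7 tcp mm [ 599.9 -220.1  150. ] yaw -2.8 open 15.2 grip 10.0 F [ 0.5  0.2 -0.5]
```

View pics/p7.png

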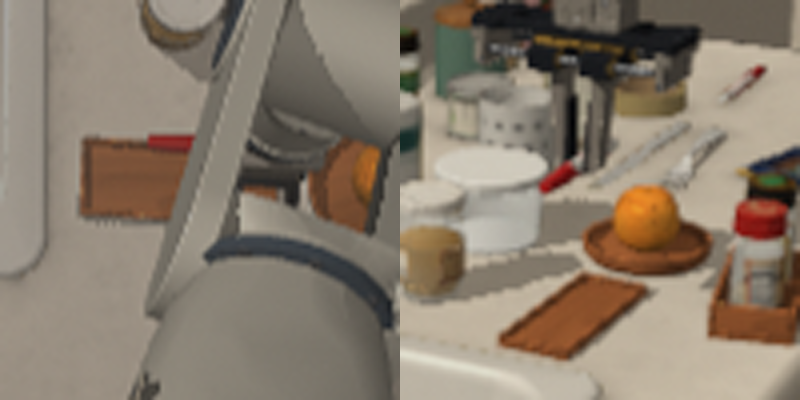

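```bash
python3 - <<'E'
from h import *
T,S=Cam("top"),Cam("scene")
print(T.plane((367.1,184.9),.133),tri(T,(367.1,184.9),S,(336,166.6)))
E
```

```text
[ 0.60412235 -0.15313791  0.133     ] (array([ 0.60375278, -0.15374771,  0.13028435]), np.float64(0.00168868104859598))
```

```bash
python3 -m creep '[-1,-11,28,-20,0,-1,0,0,-30,0,-1,0,0,-30,0,-1,0,0,-20,0,-1,0,0,-10,0]'>/dev/null;python3 -m creep '[-1,0,0,-3,0,-1,0,0,0,0,-1,0,0,0,0,-1,0,0,0,0,-1,0,0,0,0]'>/dev/null; python3 st.py
```

```text
t 25.73 tcp mm [ 590.3 -193.9   38.5] yaw -2.9 open 15.2 grip 10.0 F [ 0.3  0.2 -0.1]
```

```bash
python3 -m creep '[-1,-1,2,-4,0,-1,0,0,-3,0,-1,0,0,-1,0,-1,0,0,0,0,-1,0,0,0,0]'>/dev/null; python3 -m creep '[-1,0,0,0,0,-1,0,0,0,0]'>/dev/null; python3 st.py
```

```text
t 26.32 tcp mm [ 588.5 -191.6   29.2] yaw -2.9 open 15.3 grip 10.0 F [ 1.   0.  -0.4]
```

```bash
python3 -m creep '[-0.58,0,0,0,0,-0.58,0,0,0,0,-0.58,0,0,0,0,-0.58,0,0,0,0]'>/dev/null; python3 st.py; python3 -m creep '[-0.58,0,0,10,0,-0.58,0,0,25,0,-0.58,0,0,35,0,-0.58,0,0,40,0,-0.58,0,0,40,0]'>/dev/null; python3 -m creep '[0,-20,37,0,0,0,-20,37,0,0,0,-20,37,0,0,0,-20,37,0,0,0,-20,37,0,0]'>/dev/null;python3 -m creep '[0,0,37,0,0,0,0,37,0,0,0,0,37,0,0,0,0,37,0,0,0,0,37,0,0]'>/dev/null; python3 -m creep '[0,0,37,0,0,0,0,37,0,0,0,0,0,0,0,0,0,0,0,0]'>/dev/null; python3 st.py
python3 - <<'E'
from h import *
T,S=Cam("top"),Cam("scene")
f=lambda im,x0,y0,x1,y1,k: cv2.resize(im[y0:y1,x0:x1],None,fx=k,fy=k,interpolation=cv2.INTER_CUBIC)[:,:,::-1]
cv2.imwrite("pics/p8.png",np.vstack([f(T.im,340,130,500,260,4)[:, :520] if 0 else f(T.im,340,130,490,200,4)[:280],f(T.im,340,200,490,260,4)[:100],f(S.im,290,150,440,205,4)]))
E
```

```text
t 26.65 tcp mm [ 588.4 -191.5   29.2] yaw -2.9 open 19.2 grip 0.0 F [ 0.8 -0.1  0.1]
t 28.23 tcp mm [489.1 252.4 179.7] yaw -2.7 open 45.9 grip 0.0 F [-0.7  0.2  0.1]
```

View pics/p8.png

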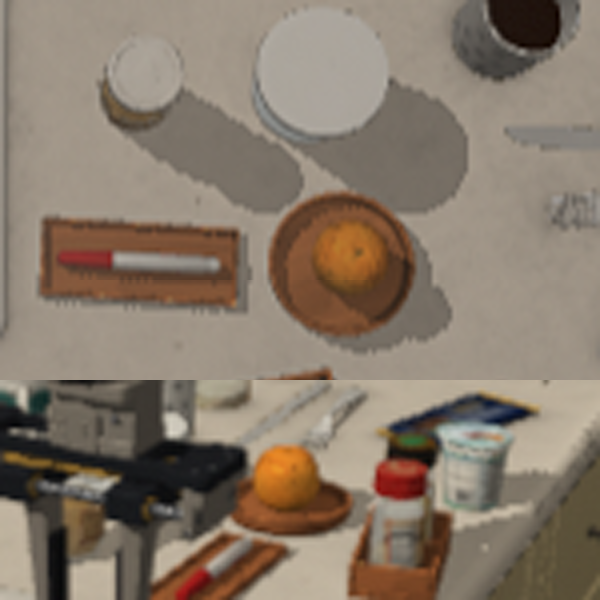

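The marker lies centred lengthwise in the tray, at about (354–395, 195) in the top view. The orange is in the dish, the jars are in the rack and the bystanders haven't moved. Handing in.

```bash
python3 -c "
from station import order
print(order.finish_job())"
```

```text
the job is handed in; nothing more can be done
None
```

I handed the job in at about 28 s of the 112 s allowed; no verdict came back, but the last pictures show both jars upright in separate bays, the orange in the dish, the marker lengthwise in the tray and the bystanders unmoved.

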